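Prop the shoemaker's tool chest open on its stay

ROBOT

A 6-joint arm with a two-finger parallel gripper is mounted at the origin on the work surface. World frame = base frame: x ahead of the robot, y to its left, z up, the work surface at z = 0. Lengths are in m, angles in rad, forces in N, time in s.
With the tool pointing down it reaches from about 0.35 to 0.775 m from the base axis. Payload 7.3 kg.
Tool frame: the origin (TCP) lies at the very end of the fingers, on their centre line; the grasp point (between the pads) lies 19 mm behind it (robot.pinch_z is the distance from the TCP to the grasp point, in m); z points along the fingers, y is the line along which they close (so a half turn about z gives the same grasp; the last joint's range is limited). The gripper opens to 92 mm and grips with 3 to 60 N. Pads are 19 mm wide; open, the fingers measure 130 mm over their backs; the gripper's body (75 mm by 190 mm) begins 47 mm behind the grasp point.
Start: joints at [0.979, 0.342, 1.524, -0, 1.275, -0.146], TCP at [0.226, 0.474, 0.227] pointing down, gripper open.
Joint ranges: [-2.53, 2.53], [-0.77, 2.02], [0.04, 2.7], [-1, 4.14], [0.28, 2.66], [-3.11, 3.11]. Speed limits (rad/s): [2.57, 2.57, 3.14, 3.14, 3.14, 3.14].

INTERFACE

Orientations are given as [roll, pitch, yaw] about the fixed x, y, z axes, in that order (R = Rz(yaw) Ry(pitch) Rx(roll)).
In Python, from cell import robot gives the robot as it stands.
- The arm moves only by the tool move_arm, never from a script. Its argument "motion" is a list of rows, each a list of 6 numbers: the shift along the tool's x, y, z in units of 0.1 m (1.0 is 0.1 m), then the turn, a rotation vector about the tool's x, y, z in units of pi rad (1.0 is pi rad). In form: [[dx, dy, dz, rx, ry, rz], ...]. A call has 1 to 12 rows; each row is the pose to reach, as a shift and turn from the pose commanded when the call began, along the tool's axes at that moment, turning the shorter way round; what a row does not reach only later rows make up. A row lasts 1/8 s, in which the tool goes at most 62.5 mm and 10.7 degrees, less where a joint would pass 70% of its speed; a pose out of reach is approached as far as the arm can. A call with a number of a shift or a turn outside -1 to 1 is refused whole. A call with a gripper value outside its range is refused whole. "fingers" is the opening, from -1 (shut) to 1 (fully open), set as the call begins (left out, the last holds). The fingers move at their own pace and stop on an object; "newtons" is the grip in N (left out, the last holds). Time passes only in rows, so rows that repeat a pose let the fingers close. It gives the time, the measured TCP pose, the force, the opening and the grip force at its end, in the units of the state.
- robot.observe(): the state, without advancing time (a new reading comes with each control period).
- robot.read_camera(name): name is "scene" or "top" or "wrist"; returns a dict with "image" (480x640x3 uint8, red, green, blue), "range_z" (480x640 float32, m along the optical axis (not along the pixel's ray), 0 where there is no reading), "vfov" (degrees; the focal length in pixels is half the picture's height over the tangent of half this angle, whatever the lens; pixels are square), "cx", "cy" (the principal point, pixels), "extrinsics" (4x4, takes a point from camera to world coordinates); the wrist camera has in their place "hand_eye" (4x4, takes a point from camera to tool coordinates, whose origin is the TCP and whose axes are the flange's). Camera axes: x right, y up, looking along -z (the intrinsics and any distortion apply to the point x, -y, -z); pixel columns grow to the right and rows downward; lengths in m; the calibration is good to about 2 mm. The wrist camera is an equidistant fisheye: a pixel r from the principal point sees the ray r / f radians off the axis. A picture is of the moment at which its call begins: read the wrist's pose just before it.
- robot.hand_in(): hands the job in; it is judged then, once.
The state is a dict: "time": time; "qpos": joint angles; "qvel": joint speeds; "joint_efforts": joint torques, N m; "tool_pos": TCP position; "tool_rot": TCP orientation; "contact_force": force on the tool from outside, world axes, zero at the start; "torque": the same for the moment, N m; "opening": finger opening in m; "grip_force": force on a finger pad.
Only numpy, scipy, OpenCV 4.12 (cv2) and the standard library are available. Lean on these libraries where they do the work, as an engineer would, in place of code of your own. Each camera call takes 0.05 s, during which the arm holds its last target. There are 200 camera calls.

TASK

Open the shoemaker's tool chest and prop its lid: swing the lid right back so that it leans against its stop by itself, flip up the metal stay that lies inside, then bring the lid forward and lower it gently until the tip of the stay rests against the lid's underside, caught behind the small steel cleat there. Press the lid down lightly onto the stay to make sure that it bears, then let go and leave the lid standing on the stay. Do not let the lid fall or force it down, and leave the things that stand and lie about where they are.

Things in the scene. Friction and masses are not known exactly. Their poses are not given: they have to be found in the camera images.
- chest: Brown wooden tool chest fixed to the table, 200 deep (x) x 300 wide (y) x 90 mm high without lid, walls and floor 8 mm; a partition 58 mm high at y = 0. Origin: centre of its underside, on the table. Its x points from front (bar side) to hinge side, z up. The lid's hinge line runs along y at x = +100, z = 90 mm. The stay lies in the half with y above 0; brush and tin in the other half.
- lid_angle (a joint): Lid angle, rad: 0 shut, 1.57 upright, 2.0 its stop, leaning back; about 1.07 when resting on the stay. Board 200 x 300 x 12 mm, its underside in the plane of the hinge line, about 0.45 kg (varies), no spring, hardly any friction: below 1.57 it falls shut when let go, beyond it leans back by itself. 2 to 10 N down on its bar is ample to press it on the stay; over 30 N would bend the stay.
- lid_bar (a point): Middle of the lid's steel pull bar: round, 12 mm thick, 150 mm long, parallel to the hinge line, 48 mm beyond the lid's front edge on two arms, with a free gap of 42 mm. Centre line 248 mm from the hinge line and 6 mm above the lid's underside (lid shut: 96 mm above the table). It turns between the fingers, so it can be held from above through the whole swing. Axes: the lid's (y along the bar).
- lid: The lid. Fixed under it, at the chest's y = +60 mm (35 to 85 mm): a dark steel cleat, a plate 50 mm long (y) standing 20 mm out from the underside, its working face towards the hinge and leaning 15 degrees towards the front edge. The stay's tip is caught in the corner between this face and the underside. Body origin: middle of the hinge line; x from front edge to hinge, -z out of the underside.
- cleat_seat (a point): Where the centre of the stay's tip lies when seated in the corner behind the cleat: 93 mm from the hinge line (lid's x = -93 mm), y = +60 mm, 7 mm below the lid's underside.
- stay_angle (a joint): Stay angle, rad: 0 lying level with its tip towards the chest's front, 1.57 upright, up to 2.4 towards the hinge side; starts at 0 to 0.12. It stays where left (about 1 N at the tip moves it). Seated it reads about 1.75. Left at 1.75 to 2.1, the sinking lid slides its tip forward into the corner behind the cleat; left below 1.70 the cleat lands on the tip: lid stands unseated at 1.15. May lag 0.1 behind the fingers.
- stay: The stay; its origin is its pivot, parallel to the hinge line, in the middle of the stay's width: at the chest's x = +30 mm, y = +60 mm, z = 60 mm, on a small steel bracket.
- stay_tip (a point): Rounded end of the stay, a steel bar 14 mm wide (chest y), 10 mm thick; the tip is a cross-wise round of 14 mm diameter; its centre (origin) is 110 mm from the pivot. Lying level: 60 mm above the table, 12 mm from the front wall's inner face, free room beside it 50 mm (partition side) and 70 mm. Can be pinched from above near the tip, across its width, and turns between the fingers.
- brush: Shoe brush, 130 x 42 x 42 mm, lying in the chest. Origin: centre of its underside. Bystander: leave it where it is.
- tin: Round shut tin, 55 mm across, 36 mm high, standing in the chest. Origin: centre of its underside. Bystander: leave it where it is.
- last_a: Wooden shoe last 250 mm long, 85 mm high, in front of the chest. Origin: on its underside near the middle. Bystander: leave it where it is.
- hammer: Hammer, about 280 mm long, lying behind the chest. Origin: underside, on its handle line. Bystander: leave it where it is.
- bowl: Brass bowl 130 mm across, 60 mm high. Origin: centre of its underside. Bystander: leave it where it is.
- jar: Glass jar 70 mm across, 100 mm high. Origin: centre of its underside. Bystander: leave it where it is.

How it is judged:
On the way, in this order (a step that is already met when the one before it is completed fails the run):
1. the lid leans right back (beyond 1.85 rad) (value of joint lid_angle above 1.85 rad), for 0.2 s.
2. the stay stands up (1.6 to 2.25 rad) while the lid still leans back (value of joint stay_angle between 1.6 and 2.25 rad and value of joint lid_angle above 1.8 rad), for 0.2 s.
3. the tip of the stay sits behind the cleat and the lid is pressed onto it (more than 10 N at the tip) (distance between stay_tip and cleat_seat below 0.007 m and value of joint lid_angle between 0.95 and 1.25 rad and value of joint stay_angle between 1.55 and 1.95 rad and contact force between lid and stay above 10 N), for 0.2 s.
At the end, for the whole second after the job is handed in: The lid stands still on the stay, let go: the centre of the stay's tip is within 7 mm of its seat behind the cleat, and the lid rests on it; lid between 0.95 and 1.25 rad, stay between 1.55 and 1.95 rad (distance between stay_tip and cleat_seat below 0.007 m and value of joint lid_angle between 0.95 and 1.25 rad and value of joint stay_angle between 1.55 and 1.95 rad and contact force between lid and stay above 0.5 N and velocity of joint lid_angle between -0.05 and 0.05 rad/s); the robot touches nothing.
It fails at once if the lid falls (closes faster than 1.5 rad/s) (velocity of joint lid_angle below -1.5 rad/s).
It fails at once if the lid is forced down on the stay (over 150 N at its tip, some 35 N at the bar) (contact force between lid and stay above 150 N).
It fails at once if a bystander is pushed more than 40 mm away (distance of any of brush, tin, last_a, hammer, bowl, jar from where it was at the start of the episode above 0.04 m).
It also fails if it takes over 70 s, if anything falls off the work surface, if the arm or the gripper's body presses on something with over 40 N, if the wrist force passes 120 N, or if a joint passes its speed limit or range.

## Working session

There is one attempt and no reset: what is moved stays moved. The work goes in short steps, Python scripts to look and compute and a tool call to move; the robot and the scene stay as the last step left them, time stands still between calls to the robot, and variables do not carry over. Pictures are saved under pics/ and viewed, at most 10 in all, crops included, and the job is handed in when it is done.

Besides the shell and the picture viewer there is one more tool, called after "Call:" as a command line: name --pt "numbers of a row" for each row, then --argument value for the rest. move_arm: Moves the arm, as the interface text tells. Shifts and turns lie within -1 to 1; 1 stands for 0.1 m of shift or pi rad of turn. Its arguments: {"type":"object","properties":{"motion":{"type":"array"},"fingers":{"type":"number"},"newtons":{"type":"number"}},"required":["motion"]}

```bash
mkdir -p pics; ls; cat > h.py <<'E'
import numpy as np, cv2
from cell import robot
from scipy.spatial.transform import Rotation as R
def pts(c):
    h,w=c["range_z"].shape; f=h/2/np.tan(np.radians(c["vfov"])/2)
    u,v=np.meshgrid(np.arange(w),np.arange(h)); z=c["range_z"]
    p=np.stack([(u-c["cx"])/f*z,-(v-c["cy"])/f*z,-z],-1)
    E=c["extrinsics"]; return p@E[:3,:3].T+E[:3,3]
def st():
    s=robot.observe(); print({k:np.round(s[k],3).tolist() for k in("time","tool_pos","tool_rot","qpos","contact_force","opening","grip_force")}); return s
E
python3 - <<'E'
from h import *
st()
for n in("top","scene"):
    c=robot.read_camera(n); cv2.imwrite(f"pics/{n}0.png",c["image"][...,::-1]); np.save(f"{n}0.npy",pts(c))
    print(n,np.round(c["extrinsics"],2).tolist(),c["vfov"])
E
```

```text
pics
{'time': 0.0, 'tool_pos': [0.226, 0.473, 0.226], 'tool_rot': [-3.14, -0.0, 2.696], 'qpos': [0.979, 0.343, 1.525, -0.0, 1.275, -0.146], 'contact_force': [0.242, 0.124, -0.97], 'opening': 0.092, 'grip_force': 0.0}
top [[0.01, 0.99, -0.1, 0.37], [-1.0, 0.01, -0.0, -0.02], [-0.0, 0.1, 0.99, 1.88], [0.0, 0.0, 0.0, 1.0]] 43.6313160212044
scene [[0.13, -0.71, 0.7, 1.56], [0.99, 0.09, -0.09, -0.17], [-0.0, 0.7, 0.71, 1.14], [0.0, 0.0, 0.0, 1.0]] 48.223936945709355
```

View pics/top0.png

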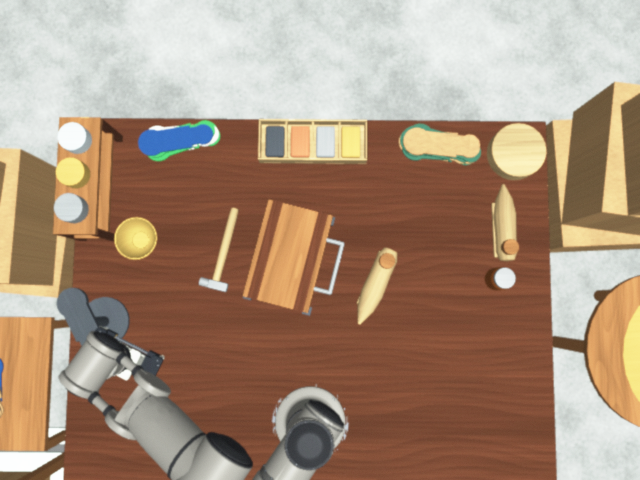

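View pics/scene0.png

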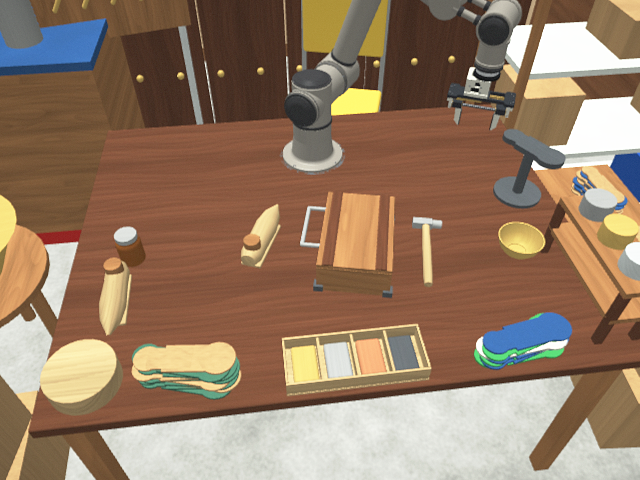

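The top view shows the lid at about (290,257) with its bar at (335,266) on the right. The hinge is therefore towards +y, and the stay half is nearest the robot. The last is at (378,285) and the hammer at (222,255). Next I fit the lid.

```bash
python3 - <<'E'
from h import *
P=np.load("top0.npy")
sub=P[190:325,235:350]; m=(sub[...,2]>0.08)&(sub[...,2]<0.125)
q=sub[m]; print(len(q),np.median(q[:,2]))
m2=(m*255).astype(np.uint8)
n,l,s,_=cv2.connectedComponentsWithStats(cv2.morphologyEx(m2,cv2.MORPH_OPEN,np.ones((7,7)))); print(s)
k=1+np.argmax(s[1:,4]); q=sub[(l==k)]
r=cv2.minAreaRect((q[:,:2]*1000).astype(np.float32)); print("lid rect mm",r, cv2.boxPoints(r).round())
# bar: pixels off the lid
b=m&~cv2.dilate((l==k).astype(np.uint8),np.ones((5,5))).astype(bool)
v,u=np.nonzero(b); b=sub[b]; sel=u>70; print(np.c_[u+235,v+190,(b*1000).round()][sel][::4].astype(int).tolist())
E
```

```text
7077 0.10221049922633507
[[   0    0  115  135 8838]
 [   9   10   88  112 6687]]
lid rect mm ((502.0021057128906, 70.83541870117188), (202.35232543945312, 301.6004943847656), 76.15129089355469) [[331.   9.]
 [624. -63.]
 [673. 133.]
 [380. 205.]]
[[329, 239, 551, -51, 101], [329, 240, 547, -51, 103], [333, 240, 548, -64, 93], [329, 241, 545, -52, 95], [333, 241, 544, -63, 102], [337, 241, 545, -75, 100], [329, 242, 541, -51, 105], [333, 242, 542, -64, 99], [337, 242, 542, -75, 102], [341, 242, 542, -87, 102], [334, 243, 539, -66, 99], [338, 243, 539, -78, 103], [342, 243, 539, -90, 105], [339, 244, 536, -81, 104], [343, 244, 536, -93, 102], [343, 245, 532, -93, 107], [343, 246, 530, -93, 99], [342, 247, 528, -91, 91], [342, 248, 524, -91, 96], [342, 249, 521, -90, 104], [342, 250, 518, -91, 97], [341, 251, 515, -88, 96], [341, 252, 512, -87, 102], [341, 253, 509, -87, 100], [341, 254, 506, -87, 100], [340, 255, 503, -84, 100], [340, 256, 500, -85, 98], [340, 257, 497, -85, 96], [340, 258, 494, -85, 94], [336, 260, 488, -73, 101], [336, 261, 485, -73, 102], [335, 262, 482, -70, 93], 
[... 518 characters left out ...]
-67, 100], [334, 280, 428, -67, 105], [334, 281, 426, -67, 95], [333, 282, 423, -64, 104], [332, 283, 420, -61, 98], [332, 284, 417, -61, 102], [332, 285, 414, -61, 98], [331, 286, 411, -58, 96], [329, 287, 408, -52, 99], [317, 288, 405, -17, 103], [321, 288, 405, -29, 96], [332, 288, 405, -61, 94], [320, 289, 402, -26, 102], [324, 289, 402, -37, 103], [331, 289, 402, -58, 109], [319, 290, 399, -23, 96], [323, 290, 399, -35, 99], [327, 290, 399, -46, 100], [331, 290, 399, -58, 97], [319, 291, 396, -23, 101], [323, 291, 396, -35, 102], [327, 291, 396, -46, 105], [331, 291, 396, -58, 97], [324, 292, 393, -37, 111], [328, 292, 393, -49, 103], [325, 293, 390, -41, 100], [329, 293, 390, -52, 99]]
```

```bash
cat >> h.py <<'E'
C=np.array([.502,.071]); A=np.radians(76.15); X=np.array([np.cos(A),np.sin(A)]); Y=np.array([-X[1],X[0]])
def chest(p): p=np.asarray(p); d=p[...,:2]-C; return np.stack([d@X,d@Y,p[...,2]],-1)
def world(x,y,z): return np.r_[C+x*X+y*Y,z]
def where(s=None):
    s=s or robot.observe(); print("t",round(s["time"],2),"chest mm",(chest(s["tool_pos"])*1000).round(1),"rot",np.round(s["tool_rot"],3),"F",np.round(s["contact_force"],1),"open",round(s["opening"],4),"grip",round(s["grip_force"],1)); return s
def delta(goal,yaw=2.900):  # chest goal of TCP (m) -> shift in units of current measured tool axes
    s=where(); Rt=R.from_euler("xyz",s["tool_rot"]); d=Rt.inv().apply(world(*goal)-s["tool_pos"])
    r=(Rt.inv()*R.from_euler("xyz",[np.pi,0,yaw])).as_rotvec(); print("shift",(d*10).round(3),"turn",(r/np.pi).round(4))
E
python3 - <<'E'
from h import *
P=chest(np.load("top0.npy")[240:335,345:410].reshape(-1,3)); P=P[P[:,2]>.02]
for lo in np.arange(-.15,.15,.03):
    q=P[(P[:,1]>=lo)&(P[:,1]<lo+.03)]
    if len(q): print(lo.round(2),q[:,0].max().round(3),q[:,2].max().round(3))
delta((-.148,0,.18))
E
```

```text
-0.12 -0.273 0.066
-0.09 -0.261 0.094
-0.06 -0.256 0.095
-0.03 -0.249 0.077
0.0 -0.243 0.075
0.03 -0.24 0.082
0.06 -0.24 0.077
0.09 -0.115 1.88
0.12 -0.25 0.053
t 0.1 chest mm [324.7 364.1 226.1] rot [-3.14  -0.     2.696] F [ 0.5 -0.3  1.3] open 0.0915 grip 0.0
shift [-4.524 -3.89   0.466] turn [-0.0004 -0.0001 -0.065 ]
```

Call:
move_arm --pt "0 -0.5 0 0 0 -0.033" --pt "0 -1 0 0 0 -0.065" --pt "0 -1 0 0 0 -0.065" --fingers -0.1 --newtons 20

```text
time: 0.48
tool_pos: [0.1815, 0.3809, 0.2264]
tool_rot: [-3.139, -0.001, 2.9]
contact_force: [0.2, -0.2, 0.2]
opening: 0.0664
grip_force: 0.0
```

Call:
move_arm --pt "-0.4 -0.4 0 0 0 0" --pt "-0.8 -0.8 0 0 0 0" --pt "-0.96 -0.94 0 0 0 0"

```text
time: 0.85
tool_pos: [0.2555, 0.2679, 0.2269]
tool_rot: [3.141, 0.001, 2.897]
contact_force: [0.2, 0.1, -0.3]
opening: 0.042
grip_force: 0.0
```

Call:
move_arm --pt "-0.4 -0.4 0 0 0 0" --pt "-0.8 -0.8 0 0 0 0" --pt "-0.96 -0.94 0 0 0 0"

```text
time: 1.23
tool_pos: [0.3268, 0.1532, 0.2269]
tool_rot: [3.141, 0.001, 2.896]
contact_force: [0.8, 0.3, -0.4]
opening: 0.0417
grip_force: 0.0
```

Call:
move_arm --pt "-0.4 -0.4 0 0 0 0" --pt "-0.8 -0.8 0 0 0 0" --pt "-0.96 -0.94 0 0 0 0"

```text
time: 1.6
tool_pos: [0.3977, 0.0383, 0.2267]
tool_rot: [-3.142, 0.001, 2.896]
contact_force: [-0.5, 0.5, -0.7]
opening: 0.0413
grip_force: 0.0
```

Call:
move_arm --pt "-0.4 -0.4 0.2 0 0 0" --pt "-0.8 -0.8 0.4 0 0 0" --pt "-0.96 -0.94 0.46 0 0 0" --pt "-0.96 -0.94 0.46 0 0 0" --pt "-0.96 -0.94 0.46 0 0 0"

```text
time: 2.22
tool_pos: [0.466, -0.0725, 0.181]
tool_rot: [3.141, -0.0, 2.901]
contact_force: [-0.9, -0.0, 0.3]
opening: 0.0412
grip_force: 0.0
```

```bash
python3 - <<'E'
from h import *
delta((-.148,0,.077))
c=robot.read_camera("wrist"); cv2.imwrite("pics/w1.png",c["image"][...,::-1]); print(c["hand_eye"].round(3).tolist(),c["vfov"],c["cx"],c["cy"])
E
```

```text
t 2.23 chest mm [-147.9    0.6  181. ] rot [ 3.141 -0.     2.901] F [-0.9 -0.   0.3] open 0.0412 grip 0.0
shift [-6.00e-03 -1.00e-03  1.04e+00] turn [ 0.0001 -0.      0.0002]
[[-0.001, 0.96, 0.28, 0.075], [1.0, 0.001, 0.0, 0.001], [0.0, 0.28, -0.96, -0.157], [0.0, 0.0, 0.0, 1.0]] 65.70646984690485 321.989327269703 241.80540954270683
```

View pics/w1.png

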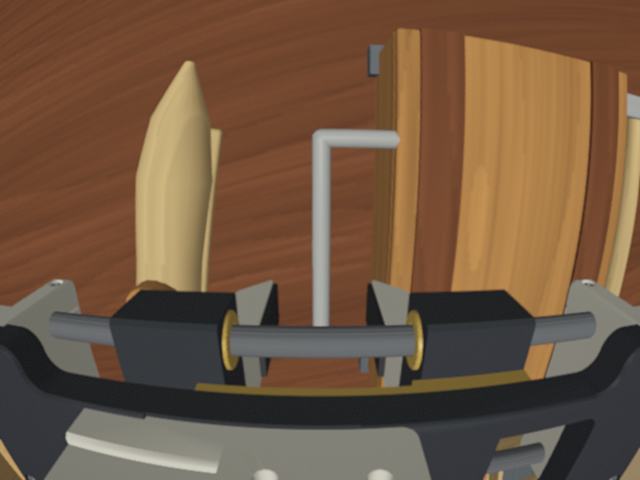

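The wrist view shows the bar (column 321) centred between the fingers, with free room on both sides. I go down and grip.

Call:
move_arm --pt "0 0 0.4 0 0 0" --pt "0 0 0.8 0 0 0" --pt "0 0 1.0 0 0 0" --pt "0 0 1.0 0 0 0"

```text
time: 2.78
tool_pos: [0.4652, -0.0722, 0.0803]
tool_rot: [3.141, -0.002, 2.901]
contact_force: [-0.6, 0.8, 0.6]
opening: 0.0412
grip_force: 0.0
```

Call:
move_arm --pt "0 0 0.03 0 0 0" --pt "0 0 0.03 0 0 0" --pt "0 0 0.03 0 0 0" --pt "0 0 0.03 0 0 0" --pt "0 0 0.03 0 0 0" --fingers -1 --newtons 20

```text
time: 3.4
tool_pos: [0.4665, -0.0734, 0.0782]
tool_rot: [3.141, 0.001, 2.9]
contact_force: [-0.3, 2.7, 4.9]
opening: 0.0112
grip_force: 20.0
```

```bash
python3 - <<'E'
from h import *
where()
b=lambda t:np.array([-248*np.cos(t)+6*np.sin(t),248*np.sin(t)+6*np.cos(t)])
def seg(t0,t1,n):
    d=[(b(t)-b(t0))/100 for t in np.linspace(t0,t1,n+1)[1:]]
    print(t0,t1,[[0,round(x,3),round(-z,3),0,0,0] for x,z in d])
seg(0,.4,4);seg(.4,.8,4);seg(.8,1.2,4);seg(1.2,1.6,4);seg(1.6,1.97,5)
E
```

```text
t 3.4 chest mm [-1.487e+02 -1.000e-01  7.820e+01] rot [3.141e+00 1.000e-03 2.900e+00] F [-0.3  2.7  4.9] open 0.0112 grip 20.0
0 0.4 [[0, np.float64(0.018), np.float64(-0.247), 0, 0, 0], [0, np.float64(0.061), np.float64(-0.492), 0, 0, 0], [0, np.float64(0.128), np.float64(-0.73), 0, 0, 0], [0, np.float64(0.219), np.float64(-0.961), 0, 0, 0]]
0.4 0.8 [[0, np.float64(0.113), np.float64(-0.221), 0, 0, 0], [0, np.float64(0.248), np.float64(-0.429), 0, 0, 0], [0, np.float64(0.403), np.float64(-0.623), 0, 0, 0], [0, np.float64(0.576), np.float64(-0.8), 0, 0, 0]]
0.8 1.2 [[0, np.float64(0.19), np.float64(-0.159), 0, 0, 0], [0, np.float64(0.395), np.float64(-0.298), 0, 0, 0], [0, np.float64(0.613), np.float64(-0.417), 0, 0, 0], [0, np.float64(0.842), np.float64(-0.512), 0, 0, 0]]
1.2 1.6 [[0, np.float64(0.237), np.float64(-0.072), 0, 0, 0], [0, np.float64(0.48), np.float64(-0.121), 0, 0, 0], [0, np.float64(0.727), np.float64(-0.145), 0, 0, 0], [0, np.float64(0.975), np.float64(-0.144), 0, 0, 0]]
1.6 1.97 [[0, np.float64(0.183), np.float64(0.017), 0, 0, 0], [0, np.float64(0.364), np.float64(0.047), 0, 0, 0], [0, np.float64(0.542), np.float64(0.09), 0, 0, 0], [0, np.float64(0.717), np.float64(0.146), 0, 0, 0], [0, np.float64(0.887), np.float64(0.216), 0, 0, 0]]
```

Call:
move_arm --pt "0 0.02 -0.25 0 0 0" --pt "0 0.06 -0.49 0 0 0" --pt "0 0.13 -0.73 0 0 0" --pt "0 0.22 -0.96 0 0 0" --pt "0 0.22 -0.96 0 0 0"

```text
time: 4.03
tool_pos: [0.4716, -0.0528, 0.1746]
tool_rot: [-3.14, 0.002, 2.901]
contact_force: [-0.8, -6.5, 0.1]
opening: 0.0117
grip_force: 20.0
```

Call:
move_arm --pt "0 0.113 -0.22 0 0 0" --pt "0 0.25 -0.43 0 0 0" --pt "0 0.4 -0.62 0 0 0" --pt "0 0.575 -0.8 0 0 0" --pt "0 0.575 -0.8 0 0 0"

```text
time: 4.65
tool_pos: [0.4852, 0.001, 0.2555]
tool_rot: [-3.136, 0.003, 2.9]
contact_force: [-6.4, -14.9, 13.2]
opening: 0.0114
grip_force: 20.0
```

```bash
python3 - <<'E'
from h import *
where()
E
```

```text
t 4.65 chest mm [-71.9  -0.5 255.5] rot [-3.136e+00  3.000e-03  2.900e+00] F [ -6.4 -14.9  13.2] open 0.0114 grip 20.0
```

Call:
move_arm --pt "0 0.165 -0.19 0 0 0" --pt "0 0.37 -0.33 0 0 0" --pt "0 0.595 -0.45 0 0 0" --pt "0 0.825 -0.55 0 0 0" --pt "0 0.825 -0.55 0 0 0"

```text
time: 5.28
tool_pos: [0.5059, 0.0838, 0.309]
tool_rot: [-3.141, 0.003, 2.901]
contact_force: [0.4, -4.4, 8.0]
opening: 0.011
grip_force: 20.0
```

```bash
python3 - <<'E'
from h import *
where()
E
```

```text
t 5.28 chest mm [ 13.4  -0.7 309. ] rot [-3.141e+00  3.000e-03  2.901e+00] F [ 0.4 -4.4  8. ] open 0.011 grip 20.0
```

Call:
move_arm --pt "0 0.237 -0.09 0 0 0" --pt "0 0.48 -0.14 0 0 0" --pt "0 0.727 -0.165 0 0 0" --pt "0 0.975 -0.165 0 0 0" --pt "0 0.975 -0.165 0 0 0"

```text
time: 5.9
tool_pos: [0.5294, 0.1789, 0.3241]
tool_rot: [3.141, 0.001, 2.901]
contact_force: [4.3, -1.9, 0.9]
opening: 0.0114
grip_force: 20.0
```

Call:
move_arm --pt "0 0.183 0.017 0 0 0" --pt "0 0.364 0.047 0 0 0" --pt "0 0.542 0.09 0 0 0" --pt "0 0.717 0.14 0 0 0" --pt "0 0.717 0.14 0 0 0"

```text
time: 6.52
tool_pos: [0.5464, 0.2494, 0.31]
tool_rot: [3.141, 0.001, 2.901]
contact_force: [5.6, -1.4, -0.4]
opening: 0.0115
grip_force: 20.0
```

```bash
python3 - <<'E'
from h import *
where()
E
```

```text
t 6.53 chest mm [183.9  -0.4 310. ] rot [3.141e+00 1.000e-03 2.901e+00] F [ 5.6 -1.4 -0.4] open 0.0115 grip 20.0
```

Call:
move_arm --pt "0 0.1 0.035 0 0 0" --pt "0 0.2 0.075 0 0 0" --pt "0 0.2 0.075 0 0 0" --pt "0 0.2 0.075 0 0 0"

```text
time: 7.02
tool_pos: [0.5509, 0.2678, 0.3026]
tool_rot: [-3.141, 0.0, 2.9]
contact_force: [6.2, -2.1, -0.4]
opening: 0.0109
grip_force: 20.0
```

Call:
move_arm --pt "0 0 0 0 0 0" --pt "0 0 0 0 0 0" --pt "0 0 0 0 0 0" --pt "0 0 0 0 0 0" --fingers -0.1

```text
time: 7.52
tool_pos: [0.5499, 0.2676, 0.3037]
tool_rot: [3.142, -0.0, 2.9]
contact_force: [0.2, 0.4, -0.1]
opening: 0.0407
grip_force: 0.0
```

```bash
python3 - <<'E'
from h import *
where()
c=robot.read_camera("top"); cv2.imwrite("pics/top2.png",cv2.resize(c["image"][140:340,200:420,::-1],None,fx=3,fy=3,interpolation=cv2.INTER_CUBIC)); np.save("top2.npy",pts(c))
E
```

```text
t 7.53 chest mm [202.4   0.5 303.7] rot [ 3.142 -0.     2.9  ] F [ 0.2  0.4 -0.1] open 0.0407 grip 0.0
```

View pics/top2.png

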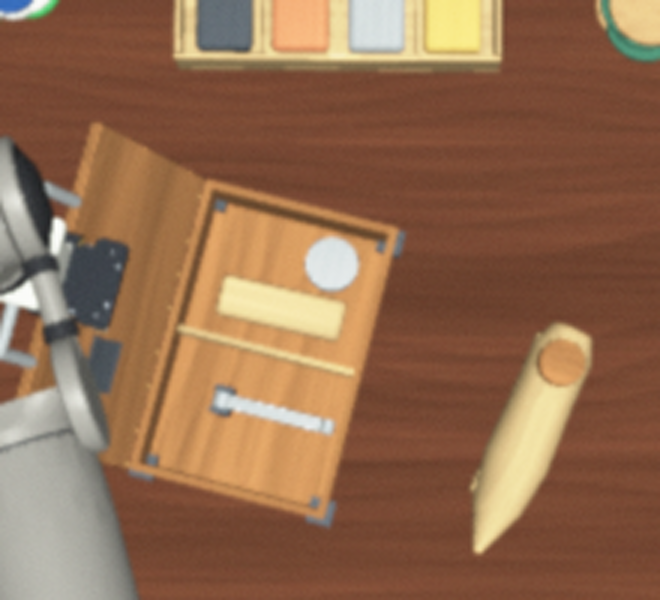

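The picture shows the lid leaning back on its stop, the stay's bracket at crop (222,400) and its tip at (328,427). The brush and tin are in the other half.

```bash
python3 - <<'E'
from h import *
P=chest(np.load("top2.npy"))*1000
for u,v in((222,400),(250,407),(290,417),(318,424),(328,427)):
    U,V=round(200+u/3),round(140+v/3); print(u,v,P[V,U].round(0))
E
```

```text
222 400 [29. 61. 68.]
250 407 [-0. 63. 74.]
290 417 [-43.  62.  64.]
318 424 [-71.  61.  79.]
328 427 [-81.  62.  72.]
```

Call:
move_arm --pt "0 0 -0.25 0 0 0" --pt "0 0 -0.5 0 0 0" --pt "0 0 -0.5 0 0 0"

```text
time: 7.95
tool_pos: [0.5507, 0.2678, 0.3557]
tool_rot: [3.139, 0.004, 2.9]
contact_force: [-0.1, 0.5, -0.5]
opening: 0.0414
grip_force: 0.0
```

Call:
move_arm --pt "0.3 -0.5 0 0 0 0" --pt "0.6 -1 0 0 0 0" --pt "0.6 -1 0 0 0 0"

```text
time: 8.32
tool_pos: [0.4648, 0.1828, 0.3528]
tool_rot: [-3.14, -0.003, 2.898]
contact_force: [0.5, -0.3, -0.2]
opening: 0.0414
grip_force: 0.0
```

Call:
move_arm --pt "0 -0.3 0 0 0 0.05" --pt "0 -0.6 0 0 0 0.1" --pt "0 -0.8 0 0 0 0.15" --pt "0 -1 0 0 0 0.2" --pt "0 -1 0 0 0 0.25" --pt "0 -1 0 0 0 0.3" --pt "0 -1 0 0 0 0.35" --pt "0 -1 0 0 0 0.4" --pt "0 -1 0 0 0 0.45" --pt "0 -1 0 0 0 0.5" --pt "0 -1 0 0 0 0.5"

```text
time: 9.7
tool_pos: [0.4445, 0.088, 0.353]
tool_rot: [-3.141, -0.0, 1.331]
contact_force: [0.7, -0.8, -0.0]
opening: 0.0409
grip_force: 0.0
```

Call:
move_arm --pt "-0.4 0 0.4 0 0 0" --pt "-0.75 0 0.8 0 0 0" --pt "-0.75 0 1.0 0 0 0" --pt "-0.75 0 1.0 0 0 0"

```text
time: 10.2
tool_pos: [0.4255, 0.0148, 0.2524]
tool_rot: [-3.138, 0.0, 1.331]
contact_force: [0.4, -0.4, 0.6]
opening: 0.0415
grip_force: 0.0
```

Call:
move_arm --pt "0 0 0.4 0 0 0" --pt "0 0 0.8 0 0 0" --pt "0 0 1.0 0 0 0" --pt "0 0 1.0 0 0 0"

```text
time: 10.7
tool_pos: [0.4262, 0.0153, 0.1535]
tool_rot: [-3.14, 0.0, 1.332]
contact_force: [0.0, 0.6, 0.3]
opening: 0.0415
grip_force: 0.0
```

```bash
python3 - <<'E'
from h import *
delta((-.073,.060,.041),yaw=1.329)
c=robot.read_camera("wrist"); cv2.imwrite("pics/w3.png",c["image"][...,::-1])
E
```

```text
t 10.7 chest mm [-72.2  60.2 153.5] rot [-3.14   0.     1.332] F [0.  0.6 0.3] open 0.0415 grip 0.0
shift [-0.008  0.004  1.125] turn [-0.0004  0.      0.0008]
```

View pics/w3.png

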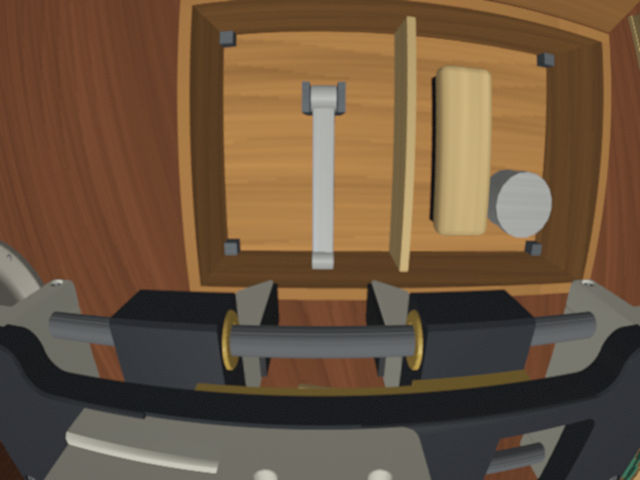

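The wrist view shows the stay along column 322, centred between the fingers, with its tip near row 258. I go down to it and pinch it.

Call:
move_arm --pt "0 0 0.4 0 0 0" --pt "0 0 0.8 0 0 0" --pt "0 0 1.0 0 0 0" --pt "0 0 1.0 0 0 0"

```text
time: 11.25
tool_pos: [0.4267, 0.015, 0.054]
tool_rot: [-3.141, -0.0, 1.33]
contact_force: [0.1, 0.0, 0.4]
opening: 0.041
grip_force: 0.0
```

Call:
move_arm --pt "0 0 0.1 0 0 0" --pt "0 0 0.1 0 0 0" --pt "0 0 0.1 0 0 0" --pt "0 0 0.1 0 0 0" --pt "0 0 0.1 0 0 0" --pt "0 0 0.1 0 0 0" --fingers -1 --newtons 12

```text
time: 12.0
tool_pos: [0.4263, 0.0149, 0.0439]
tool_rot: [3.141, -0.0, 1.329]
contact_force: [0.9, 0.5, 0.7]
opening: 0.0136
grip_force: 12.0
```

```bash
python3 - <<'E'
from h import *
where()
r=102.5
b=lambda t:np.array([-r*np.cos(t),r*np.sin(t)])
def seg(t0,t1,n):
    print(t0,t1,[[round(float(x),2),0,round(float(-z),2),0,0,0] for x,z in [(b(t)-b(t0))/100 for t in np.linspace(t0,t1,n+1)[1:]]])
seg(.04,.68,5);seg(.68,1.32,5);seg(1.32,1.95,5)
E
```

```text
t 12.0 chest mm [-72.6  60.   43.9] rot [ 3.141 -0.     1.329] F [0.9 0.5 0.7] open 0.0136 grip 12.0
0.04 0.68 [[0.01, 0, -0.13, 0, 0, 0], [0.04, 0, -0.26, 0, 0, 0], [0.09, 0, -0.38, 0, 0, 0], [0.15, 0, -0.5, 0, 0, 0], [0.23, 0, -0.6, 0, 0, 0]]
0.68 1.32 [[0.09, 0, -0.1, 0, 0, 0], [0.19, 0, -0.18, 0, 0, 0], [0.3, 0, -0.25, 0, 0, 0], [0.42, 0, -0.31, 0, 0, 0], [0.54, 0, -0.35, 0, 0, 0]]
1.32 1.95 [[0.13, 0, -0.02, 0, 0, 0], [0.26, 0, -0.03, 0, 0, 0], [0.38, 0, -0.02, 0, 0, 0], [0.51, 0, 0.0, 0, 0, 0], [0.63, 0, 0.04, 0, 0, 0]]
```

Opening 13.6 mm, so the stay is pinched. Now I swing it up.

Call:
move_arm --pt "0.01 0 -0.13 0 0 0" --pt "0.04 0 -0.26 0 0 0" --pt "0.09 0 -0.38 0 0 0" --pt "0.15 0 -0.5 0 0 0" --pt "0.23 0 -0.6 0 0 0" --pt "0.23 0 -0.6 0 0 0"

```text
time: 12.75
tool_pos: [0.432, 0.0374, 0.1047]
tool_rot: [3.14, 0.0, 1.33]
contact_force: [-1.2, -4.9, 5.3]
opening: 0.0141
grip_force: 12.0
```

Call:
move_arm --pt "0.09 0 -0.1 0 0 0" --pt "0.19 0 -0.18 0 0 0" --pt "0.3 0 -0.25 0 0 0" --pt "0.42 0 -0.31 0 0 0" --pt "0.54 0 -0.35 0 0 0" --pt "0.54 0 -0.35 0 0 0"

```text
time: 13.5
tool_pos: [0.4451, 0.0909, 0.1392]
tool_rot: [3.14, -0.001, 1.33]
contact_force: [2.9, 0.4, 2.7]
opening: 0.0139
grip_force: 12.0
```

Call:
move_arm --pt "0.13 0 -0.02 0 0 0" --pt "0.26 0 -0.03 0 0 0" --pt "0.38 0 -0.02 0 0 0" --pt "0.51 0 0.0 0 0 0" --pt "0.63 0 0.04 0 0 0" --pt "0.63 0 0.04 0 0 0" --pt "0.63 0 0.04 0 0 0"

```text
time: 14.38
tool_pos: [0.4603, 0.1522, 0.1346]
tool_rot: [3.141, -0.002, 1.329]
contact_force: [5.9, 0.9, 2.4]
opening: 0.0139
grip_force: 12.0
```

```bash
python3 - <<'E'
from h import *
where()
c=robot.read_camera("scene"); cv2.imwrite("pics/s4.png",cv2.resize(c["image"][130:310,260:460,::-1],None,fx=3,fy=3,interpolation=cv2.INTER_CUBIC)); np.save("s4.npy",pts(c))
E
```

```text
t 14.38 chest mm [ 68.9  59.9 134.6] rot [ 3.141e+00 -2.000e-03  1.329e+00] F [5.9 0.9 2.4] open 0.0139 grip 12.0
```

View pics/s4.png

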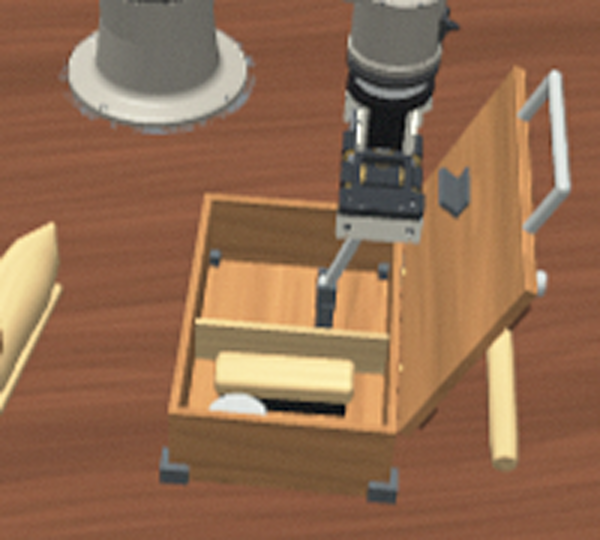

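The stay stands up between the fingers (about 1.9 to 1.97 rad), in front of the lid, which still leans back. The cleat is at crop (455,190). I release the stay, lift, and return to the bar.

Call:
move_arm --pt "0 0 0 0 0 0" --pt "0 0 0 0 0 0" --pt "0 0 0 0 0 0" --pt "0 0 0 0 0 0" --fingers -0.1

```text
time: 14.92
tool_pos: [0.4592, 0.1508, 0.1345]
tool_rot: [-3.141, 0.0, 1.329]
contact_force: [-0.2, -0.3, -0.1]
opening: 0.0412
grip_force: 0.0
```

Call:
move_arm --pt "0 0 -0.3 0 0 0" --pt "0 0 -0.7 0 0 0" --pt "0 0 -1.0 0 0 0" --pt "0 0 -1.0 0 0 0"

```text
time: 15.42
tool_pos: [0.4607, 0.151, 0.2368]
tool_rot: [3.137, -0.002, 1.329]
contact_force: [0.0, 0.4, -0.4]
opening: 0.0415
grip_force: 0.0
```

Call:
move_arm --pt "0 0 -0.4 0 0 0" --pt "0 0 -0.8 0 0 0" --pt "0 0 -1.0 0 0 0" --pt "0 0 -1.0 0 0 0"

```text
time: 15.92
tool_pos: [0.4598, 0.1508, 0.3347]
tool_rot: [3.141, -0.001, 1.329]
contact_force: [0.8, 0.0, -0.8]
opening: 0.0414
grip_force: 0.0
```

Call:
move_arm --pt "0 0.1 -0.2 0 0 -0.05" --pt "0.2 0.3 -0.2 0 0 -0.1" --pt "0.4 0.6 -0.2 0 0 -0.15" --pt "0.7 0.6 -0.2 0 0 -0.2" --pt "1 0.6 -0.2 0 0 -0.25" --pt "1 0.6 -0.2 0 0 -0.3" --pt "1 0.6 -0.2 0 0 -0.35" --pt "1 0.6 -0.2 0 0 -0.4" --pt "1 0.6 -0.2 0 0 -0.45" --pt "1 0.6 -0.2 0 0 -0.5" --pt "1 0.6 -0.2 0 0 -0.5"

```text
time: 17.3
tool_pos: [0.5414, 0.2334, 0.3524]
tool_rot: [-3.14, -0.003, 2.899]
contact_force: [-0.6, -0.6, 0.3]
opening: 0.0412
grip_force: 0.0
```

```bash
python3 - <<'E'
from h import *
delta((.209,0,.300))
c=robot.read_camera("top"); cv2.imwrite("pics/top5.png",cv2.resize(c["image"][170:340,190:350,::-1],None,fx=3,fy=3,interpolation=cv2.INTER_CUBIC)); np.save("top5.npy",pts(c))
E
```

```text
t 17.3 chest mm [167.1   0.6 352.4] rot [-3.140e+00 -3.000e-03  2.899e+00] F [-0.6 -0.6  0.3] open 0.0412 grip 0.0
shift [-0.007  0.419  0.524] turn [-0.0005 -0.001  -0.0005]
```

View pics/top5.png

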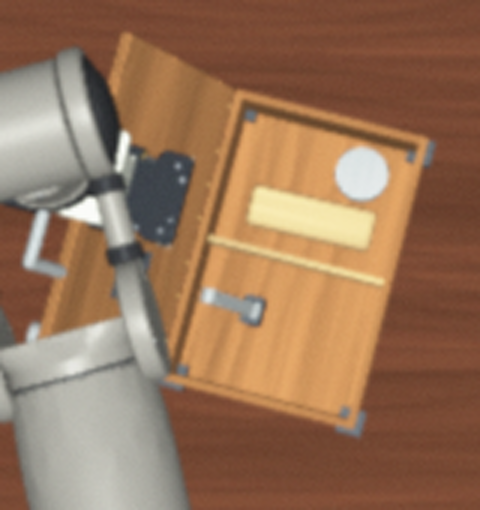

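The picture shows the stay upright, with its tip at crop (209,296) and its pivot at (253,310). Part of the bar shows at (32,255). I measure the tip and the bar.

```bash
python3 - <<'E'
from h import *
P=chest(np.load("top5.npy"))*1000
w=P[262:276,254:270].reshape(-1,3); w=w[w[:,2]>140]; print("tip",w.mean(0),w.min(0),w.max(0))
w=P[238:264,196:206].reshape(-1,3); w=w[(w[:,2]>200)&(w[:,2]<340)]; print("bar",np.round(w).astype(int)[::3].tolist())
E
```

```text
tip [ 57.96286237  61.85387634 206.71642873] [-114.60179703   53.35026079  140.2256616 ] [  74.07020856  104.85493499 1880.17954956]
bar [[210, 30, 320], [212, 33, 321], [205, 31, 319], [208, 34, 314], [212, 38, 317], [204, 36, 315], [207, 40, 323], [213, 43, 314], [207, 41, 310], [212, 46, 319], [204, 44, 319], [208, 48, 320], [212, 52, 324], [206, 50, 314], [209, 54, 320], [214, 58, 318], [207, 56, 317], [210, 59, 320], [204, 57, 314], [207, 61, 320], [212, 65, 317], [204, 63, 318], [209, 67, 317], [213, 71, 319], [205, 69, 319], [208, 73, 326], [204, 71, 308], [213, 76, 310], [203, 73, 313], [197, 71, 302], [206, 77, 316], [201, 75, 305], [208, 80, 316], [203, 78, 304], [197, 76, 295], [199, 79, 297]]
```

Call:
move_arm --pt "0 0.3 0 0 0 0" --pt "0 0.415 0 0 0 0" --pt "0 0.415 0.2 0 0 0" --pt "0 0.415 0.4 0 0 0" --pt "0 0.415 0.57 0 0 0" --pt "0 0.415 0.57 0 0 0"

```text
time: 18.1
tool_pos: [0.551, 0.2734, 0.296]
tool_rot: [-3.139, -0.003, 2.899]
contact_force: [-0.4, -0.2, 0.3]
opening: 0.0414
grip_force: 0.0
```

Call:
move_arm --pt "0 0 0 0 0 0" --pt "0 0 0 0 0 0" --pt "0 0 0 0 0 0" --pt "0 0 0 0 0 0" --pt "0 0 0 0 0 0" --fingers -1 --newtons 20

```text
time: 18.73
tool_pos: [0.5517, 0.2731, 0.2982]
tool_rot: [-3.141, 0.0, 2.899]
contact_force: [-2.3, -5.6, 3.7]
opening: 0.0114
grip_force: 20.0
```

```bash
python3 - <<'E'
from h import *
where()
b=lambda t:np.array([-248*np.cos(t)+6*np.sin(t),248*np.sin(t)+6*np.cos(t)])
def seg(t0,t1,n):
    print(t0,t1,[[0,round(float(x),3),round(float(-z),3),0,0,0] for x,z in [(b(t)-b(t0))/100 for t in np.linspace(t0,t1,n+1)[1:]]])
seg(2.0,1.62,5);seg(1.62,1.24,5);seg(1.24,1.04,5)
E
```

```text
t 18.73 chest mm [2.081e+02 2.000e-01 2.982e+02] rot [-3.141  0.     2.899] F [-2.3 -5.6  3.7] open 0.0114 grip 20.0
2.0 1.62 [[0, -0.172, -0.076, 0, 0, 0], [0, -0.35, -0.139, 0, 0, 0], [0, -0.532, -0.188, 0, 0, 0], [0, -0.717, -0.223, 0, 0, 0], [0, -0.905, -0.244, 0, 0, 0]]
1.62 1.24 [[0, -0.188, -0.007, 0, 0, 0], [0, -0.377, 0.001, 0, 0, 0], [0, -0.564, 0.023, 0, 0, 0], [0, -0.749, 0.059, 0, 0, 0], [0, -0.931, 0.109, 0, 0, 0]]
1.24 1.04 [[0, -0.094, 0.032, 0, 0, 0], [0, -0.187, 0.067, 0, 0, 0], [0, -0.278, 0.107, 0, 0, 0], [0, -0.367, 0.149, 0, 0, 0], [0, -0.455, 0.196, 0, 0, 0]]
```

Call:
move_arm --pt "0 -0.172 -0.09 0 0 0" --pt "0 -0.35 -0.16 0 0 0" --pt "0 -0.532 -0.215 0 0 0" --pt "0 -0.717 -0.25 0 0 0" --pt "0 -0.905 -0.275 0 0 0" --pt "0 -0.905 -0.275 0 0 0"

```text
time: 19.48
tool_pos: [0.5295, 0.1844, 0.325]
tool_rot: [-3.141, -0.001, 2.898]
contact_force: [0.7, -1.6, -12.6]
opening: 0.0113
grip_force: 20.0
```

```bash
python3 - <<'E'
from h import *
where()
E
```

```text
t 19.48 chest mm [116.7   0.5 325. ] rot [-3.141e+00 -1.000e-03  2.898e+00] F [  0.7  -1.6 -12.6] open 0.0113 grip 20.0
```

Call:
move_arm --pt "0 -0.188 0.015 0 0 0" --pt "0 -0.377 0.025 0 0 0" --pt "0 -0.564 0.05 0 0 0" --pt "0 -0.749 0.085 0 0 0" --pt "0 -0.931 0.135 0 0 0" --pt "0 -0.931 0.135 0 0 0"

```text
time: 20.23
tool_pos: [0.5069, 0.0934, 0.3115]
tool_rot: [-3.14, -0.001, 2.898]
contact_force: [-4.8, -0.1, 4.1]
opening: 0.0111
grip_force: 20.0
```

```bash
python3 - <<'E'
from h import *
where()
E
```

```text
t 20.23 chest mm [ 22.9   0.6 311.5] rot [-3.140e+00 -1.000e-03  2.898e+00] F [-4.8 -0.1  4.1] open 0.0111 grip 20.0
```

Call:
move_arm --pt "0 -0.094 0.032 0 0 0" --pt "0 -0.187 0.067 0 0 0" --pt "0 -0.26 0.1 0 0 0" --pt "0 -0.32 0.127 0 0 0" --pt "0 -0.32 0.127 0 0 0"

```text
time: 20.85
tool_pos: [0.4994, 0.0636, 0.2986]
tool_rot: [-3.141, -0.001, 2.899]
contact_force: [-5.2, 0.5, 2.5]
opening: 0.0116
grip_force: 20.0
```

```bash
python3 - <<'E'
from h import *
where()
E
```

```text
t 20.85 chest mm [ -7.8   0.7 298.6] rot [-3.141e+00 -1.000e-03  2.899e+00] F [-5.2  0.5  2.5] open 0.0116 grip 20.0
```

Call:
move_arm --pt "0 -0.03 0.015 0 0 0" --pt "0 -0.06 0.031 0 0 0" --pt "0 -0.08 0.042 0 0 0" --pt "0 -0.08 0.042 0 0 0"

```text
time: 21.35
tool_pos: [0.4977, 0.0564, 0.2947]
tool_rot: [-3.141, -0.001, 2.9]
contact_force: [-5.2, 1.0, 3.2]
opening: 0.0114
grip_force: 20.0
```

Call:
move_arm --pt "0 -0.015 0.01 0 0 0" --pt "0 -0.03 0.02 0 0 0" --pt "0 -0.03 0.02 0 0 0"

```text
time: 21.72
tool_pos: [0.4974, 0.0548, 0.2938]
tool_rot: [3.139, 0.001, 2.9]
contact_force: [-6.6, 5.9, 8.3]
opening: 0.0115
grip_force: 20.0
```

```bash
python3 - <<'E'
from h import *
where()
c=robot.read_camera("scene"); cv2.imwrite("pics/s6.png",cv2.resize(c["image"][110:310,260:460,::-1],None,fx=3,fy=3,interpolation=cv2.INTER_CUBIC)); np.save("s6.npy",pts(c))
E
```

```text
t 21.73 chest mm [-16.9   0.6 293.8] rot [3.139e+00 1.000e-03 2.900e+00] F [-6.6  5.9  8.3] open 0.0115 grip 20.0
```

View pics/s6.png

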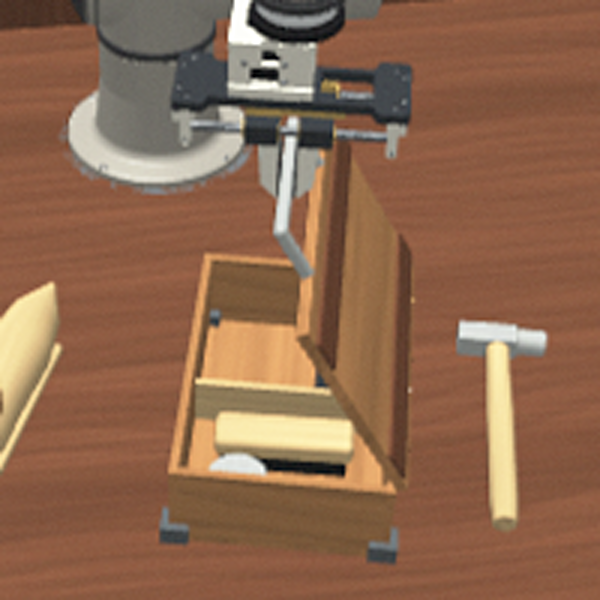

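The scene shows the lid standing at about 1.06 rad (the seated value is 1.07, unseated 1.15), with about 7.5 N of reaction along the swing. I hold with a hair more press, then ease off and let go.

Call:
move_arm --pt "0 -0.005 0.005 0 0 0" --pt "0 -0.005 0.005 0 0 0" --pt "0 -0.005 0.005 0 0 0" --pt "0 -0.005 0.005 0 0 0"

```text
time: 22.28
tool_pos: [0.4974, 0.0545, 0.2937]
tool_rot: [3.139, 0.001, 2.901]
contact_force: [-6.8, 6.6, 10.0]
opening: 0.0113
grip_force: 20.0
```

```bash
python3 - <<'E'
from h import *
where()
E
```

```text
t 22.27 chest mm [-17.1   0.6 293.7] rot [3.139e+00 1.000e-03 2.901e+00] F [-6.8  6.6 10. ] open 0.0113 grip 20.0
```

Call:
move_arm --pt "0 0.015 -0.012 0 0 0" --pt "0 0.025 -0.018 0 0 0" --pt "0 0.025 -0.018 0 0 0"

```text
time: 22.65
tool_pos: [0.4976, 0.0559, 0.2944]
tool_rot: [3.141, -0.0, 2.9]
contact_force: [-4.8, 2.2, 4.6]
opening: 0.011
grip_force: 20.0
```

Call:
move_arm --pt "0 0 0 0 0 0" --pt "0 0 0 0 0 0" --pt "0 0 0 0 0 0" --pt "0 0 0 0 0 0" --fingers -0.1

```text
time: 23.15
tool_pos: [0.4981, 0.0556, 0.294]
tool_rot: [-3.142, 0.0, 2.9]
contact_force: [-0.3, -0.1, -0.8]
opening: 0.0406
grip_force: 0.0
```

Call:
move_arm --pt "0 0 -0.2 0 0 0" --pt "0 0 -0.5 0 0 0" --pt "0 0 -0.9 0 0 0" --pt "0 0 -1.0 0 0 0" --pt "0 0 -1.0 0 0 0"

```text
time: 23.78
tool_pos: [0.4981, 0.0557, 0.394]
tool_rot: [3.141, 0.001, 2.9]
contact_force: [0.0, 0.0, -0.1]
opening: 0.0416
grip_force: 0.0
```

```bash
python3 - <<'E'
from h import *
where()
c=robot.read_camera("scene"); cv2.imwrite("pics/s7.png",cv2.resize(c["image"][110:310,260:460,::-1],None,fx=3,fy=3,interpolation=cv2.INTER_CUBIC))
P=chest(pts(c)); 
# lid angle from its upper face: plane fit of points on the board
w=P[170:260,365:395].reshape(-1,3); w=w[(w[:,2]>.13)&(w[:,2]<.26)]; k=np.polyfit(w[:,0],w[:,2],1); print(len(w),"angle",np.arctan(-k[0]))
E
```

```text
t 23.77 chest mm [-1.58e+01  2.00e-01  3.94e+02] rot [3.141e+00 1.000e-03 2.900e+00] F [ 0.   0.  -0.1] open 0.0416 grip 0.0
1999 angle 1.0703979517465176
```

View pics/s7.png

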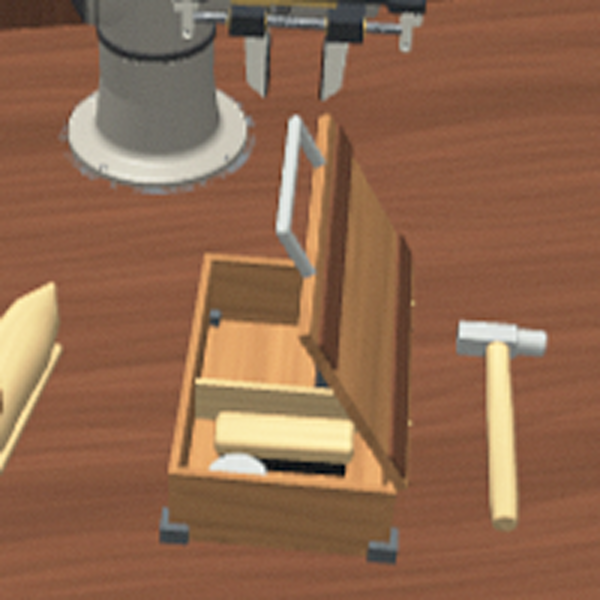

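The lid stands by itself at 1.070 rad, the seated value. The gripper is well clear of the bar at crop (290,180), and the things around have not moved. I hand in.

```bash
python3 -c "
from cell import robot
print(robot.hand_in())"
```

```text
the job is handed in; nothing more can be done
None
```

The lid stands by itself on the stay at a measured 1.07 rad (the seated angle), after a light press of about 10 N down at the bar, and the job is handed in; no verdict came back.

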